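Snap the storage box lid shut

TASK

Two like storage boxes stand on the worktop; one is shut, but the four rim sections of the other's snap lid still stand up. With the fingertips, press down each raised section in turn, in any order, until all four have clicked shut and stay flush. Only press: do not lift either box or push it about, and leave the shut box and the things around where they are.

Things in the scene. Friction and masses are not known exactly. Their poses are not given: they have to be found in the camera images.
- paint_box: the box to close: loose grey tub 120 (x) x 150 (y) x 56 mm high with a white snap lid (small clips reach 8 mm out at mid-sides), about 1.3 kg; origin at the centre of its underside, z up. Lid: fixed recessed panel, four fixed corners (tops at 56 mm) and between them four hinged rim sections, outer edges about 9 mm proud at the start. May swap places with the other box.
- rim_front (a joint): angle of the rim section on the box's -x side (nearest the robot at yaw 0), 96 mm long, 26 mm wide, hinged along its inner edge: 0 = shut, flush with the corners; 0.36 rad = sprung up (start). Pressed past about 0.18 (peak about 6 N at the rib, early in the travel) it snaps to 0 and stays; pressed less it springs back up
- press_front (a point): place to press: middle of the raised rib (2 mm high) on the section of the box's -x side (nearest the robot at yaw 0), 18 mm out from its hinge, 8 mm in from the outer edge. Moves with the section; its x points outward, z out of the top face. Shut, it lies at (-54, 0, 58) mm in the box's frame; sprung up, about 6 mm higher
- rim_back (a joint): angle of the rim section on the box's +x side, 96 mm long, 26 mm wide, hinged along its inner edge: 0 = shut, flush with the corners; 0.36 rad = sprung up (start). Pressed past about 0.18 (peak about 6 N at the rib, early in the travel) it snaps to 0 and stays; pressed less it springs back up
- press_back (a point): place to press: middle of the raised rib (2 mm high) on the section of the box's +x side, 18 mm out from its hinge, 8 mm in from the outer edge. Moves with the section; its x points outward, z out of the top face. Shut, it lies at (54, 0, 58) mm in the box's frame; sprung up, about 6 mm higher
- rim_left (a joint): angle of the rim section on the box's +y side, 66 mm long, 26 mm wide, hinged along its inner edge: 0 = shut, flush with the corners; 0.36 rad = sprung up (start). Pressed past about 0.18 (peak about 6 N at the rib, early in the travel) it snaps to 0 and stays; pressed less it springs back up
- press_left (a point): place to press: middle of the raised rib (2 mm high) on the section of the box's +y side, 18 mm out from its hinge, 8 mm in from the outer edge. Moves with the section; its x points outward, z out of the top face. Shut, it lies at (0, 69, 58) mm in the box's frame; sprung up, about 6 mm higher
- rim_right (a joint): angle of the rim section on the box's -y side, 66 mm long, 26 mm wide, hinged along its inner edge: 0 = shut, flush with the corners; 0.36 rad = sprung up (start). Pressed past about 0.18 (peak about 6 N at the rib, early in the travel) it snaps to 0 and stays; pressed less it springs back up
- press_right (a point): place to press: middle of the raised rib (2 mm high) on the section of the box's -y side, 18 mm out from its hinge, 8 mm in from the outer edge. Moves with the section; its x points outward, z out of the top face. Shut, it lies at (0, -69, 58) mm in the box's frame; sprung up, about 6 mm higher
- shut_box: a like box, same size and materials, whose lid is already shut all round (no section stands up); origin at the centre of its underside; to be left alone
- eraser: bystander: eraser, 23 x 52 x 13 mm, origin at the centre of its underside
- spool: bystander: wooden thread spool, upright, 31 mm across, 43 mm high, origin at the centre of its underside
- ink_jar: bystander: small ink jar, upright, 42 mm across, 88 mm high, origin at the centre of its underside
- tape: bystander: roll of masking tape lying flat, 69 mm across, 24 mm high, origin at the centre of its underside

How it is judged:
By the outcome, as a careful person would: the job done as asked, in the order asked, and still so for the second after the job is handed in, with the robot touching nothing.
It also fails if it takes over 48 s, if anything falls off the work surface, if the arm or the gripper's body presses on something with over 40 N, if the wrist force passes 120 N, or if a joint passes its speed limit or range.

ROBOT

A 6-joint arm with a two-finger parallel gripper is mounted at the origin on a cart in front of the work surface, level with it; the furniture and walls round the work are solid. World frame = base frame: x ahead of the robot, y to its left, z up, the work surface at z = 0. Lengths are in m, angles in rad, forces in N, time in s.
With the tool pointing down it reaches from about 0.375 to 0.975 m from the base axis. Payload 3.8 kg.
Tool frame: the origin (TCP) lies midway between the tips of the shut fingers; the grasp point (between the pads) lies behind it (robot.grasp_offset is the z of the grasp point in the tool frame, in m); z points along the fingers, y is the line along which they close (so a half turn about z gives the same grasp; the last joint's range is limited). The gripper opens to 88 mm and grips with 3 to 60 N. Pads are 18 mm wide; open, the fingers measure 123 mm over their backs; the gripper's body (75 mm by 187 mm) begins 45 mm behind the grasp point.
Start: joints at [-1.344, 0.264, 1.604, -0, 1.274, -0.037], TCP at [0.176, -0.652, 0.239] pointing down, gripper open.
Joint ranges: [-2.63, 2.63], [-0.94, 2.18], [0.31, 2.57], [-1.31, 4.45], [0, 2.66], [-2.55, 2.55]. Speed limits (rad/s): [2.57, 2.57, 3.14, 3.14, 3.14, 3.14].

INTERFACE

Orientations are given as a unit quaternion [w, x, y, z].
In Python, from cell import robot gives the robot as it stands.
- The arm moves only by the tool send_rows, never from a script. Its argument "targets" is a list of rows, each a list of 5 numbers: the finger opening in m, from 0 to 0.0881, then the shift along the tool's x, y, z in m, then the turn about the tool's z in rad. A call has exactly 10 rows; each row shifts and turns the commanded pose from where the row before left it, along the tool's axes as they then stand; what a row does not reach is not made up. A row lasts 1/8 s, in which the tool goes at most 62.5 mm and 10.7 degrees, less where a joint would pass 70% of its speed; a pose out of reach is approached as far as the arm can. A call is refused whole if a number of a shift passes 0.0625 or a number of a turn 0.188, either way. A call with a gripper value outside its range is refused whole. The fingers move at their own pace and stop on an object; "force" is the grip in N (left out, the last holds). Time passes only in rows, so rows that do not move let the fingers close, or fill a call up. It gives the time, the measured TCP pose, the force, the opening and the grip force at its end, in the units of the state.
- robot.get_obs(): the state, without advancing time (a new reading comes with each control period).
- robot.grab_frame(name): name is "scene" or "top"; returns a dict with "frame" (400x640x3 uint8, red, green, blue), "depth" (400x640 float32, m along the optical axis (not along the pixel's ray), 0 where there is no reading), "vfov" (degrees; the focal length in pixels is half the picture's height over the tangent of half this angle, whatever the lens; pixels are square), "cx", "cy" (the principal point, pixels), "dist" ([k1, k2, p1, p2, k3] as OpenCV has them; the pictures are not rectified), "world_from_camera" (4x4, takes a point from camera to world coordinates). Camera axes: x right, y down, z forward; pixel columns grow to the right and rows downward; lengths in m; the calibration is good to about 2 mm. A picture is of the moment at which its call begins.
- robot.close_job(): hands the job in; it is judged then, once.
Trained networks look in a picture, given as the dict that the camera call returned (one of the last four; its "shot" number tells which), for a name from the list of things; names that differ only in an ending like _2 or _b are one class to them, and where a whole thing is asked for, a point or a joint stands for the part that bears it (a point fixed in the world has none). Each returns a list of dicts, best first, with "conf" (0 to 1); they miss things now and then, are a little off and sometimes report something else, mostly with a low value. They report only what shows in the picture. A call takes as long as a camera call.
- robot.trace(picture, name): "mask" (400x640 bool, what is visible of it) and "location" ([column, row] in pixels, amid what is visible of it).
The state is a dict: "clock": time; "joint_positions": joint angles; "joint_velocities": joint speeds; "tau": joint torques, N m; "tcp_pos": TCP position; "eef_rot": TCP orientation; "wrist_force": force on the tool from outside, world axes, zero at the start; "ft_torque": the same for the moment, N m; "opening": opening from 0.0 (shut) to 1.0 (fully open); "grip_force": force on a finger pad.
Only numpy, scipy, OpenCV 4.12 (cv2) and the standard library are available. Lean on these libraries where they do the work, as an engineer would, in place of code of your own. Each camera call takes 0.05 s, during which the arm holds its last target. There are 200 camera calls.

## Working session

There is one attempt and no reset: what is moved stays moved. The work goes in short steps, Python scripts to look and compute and a tool call to move; the robot and the scene stay as the last step left them, time stands still between calls to the robot, and variables do not carry over. Pictures are saved under pics/ and viewed, at most 10 in all, crops included, and the job is handed in when it is done.

Besides the shell and the picture viewer there is one more tool, called after ">>>" by a JSON object that holds its "name" and its "arguments". send_rows: Moves the arm, as the interface text tells. Its arguments: {"type":"object","properties":{"targets":{"type":"array","items":{"type":"array","items":{"type":"number"}}},"force":{"type":"number"}},"required":["targets"]}

```bash
mkdir -p pics; cat > h.py <<'E'
import numpy as np, cv2
from cell import robot
def cloud(f):
    d=f["depth"]; H,W=d.shape; fl=H/2/np.tan(np.radians(f["vfov"])/2)
    K=np.array([[fl,0,f["cx"]],[0,fl,f["cy"]],[0,0,1]])
    g=np.stack(np.meshgrid(np.arange(W),np.arange(H)),-1).reshape(-1,1,2).astype(np.float32)
    n=cv2.undistortPoints(g,K,np.array(f["dist"],float)).reshape(H,W,2)
    p=np.concatenate([n*d[...,None],d[...,None]],-1)
    T=np.array(f["world_from_camera"]); P=p@T[:3,:3].T+T[:3,3]; P[d<=0]=np.nan
    return P
E
python3 - <<'E'
from h import *
import pickle
out=[]
for n in ["top","scene"]:
    f=robot.grab_frame(n); P=cloud(f); out.append((f["frame"],P))
    cv2.imwrite(f"pics/{n}0.png",f["frame"][...,::-1])
    for o in ["paint_box","shut_box","press_front","press_back","press_left","press_right","ink_jar","spool","tape","eraser"]:
        for r in robot.trace(f,o)[:2]:
            m=r["mask"]; q=P[m]; q=q[~np.isnan(q[:,0])]
            if len(q): print(n,o,round(r["conf"],2),np.round(r["location"]),m.sum(),np.median(q,0).round(3),np.percentile(q[:,2],[5,95]).round(3))
pickle.dump(out,open("c.pkl","wb"))
s=robot.get_obs(); print(s["tcp_pos"],s["eef_rot"],s["wrist_force"],s["clock"],robot.grasp_offset)
E
```

```text
top paint_box 0.89 [282. 184.] 3910 [0.58  0.144 0.056] [0.049 0.066]
top shut_box 0.61 [410. 203.] 3958 [ 0.542 -0.129  0.055] [0.049 0.059]
top press_front 0.93 [274. 205.] 556 [0.535 0.163 0.062] [0.051 0.067]
top press_back 0.68 [288. 160.] 518 [0.63  0.127 0.062] [0.055 0.067]
top press_left 0.59 [257. 169.] 330 [0.607 0.206 0.062] [0.056 0.067]
top press_right 0.89 [312. 197.] 300 [0.555 0.085 0.063] [0.056 0.067]
top ink_jar 0.55 [342. 132.] 478 [0.697 0.024 0.086] [0.008 0.091]
top spool 0.53 [437. 274.] 220 [ 0.387 -0.2    0.042] [0.003 0.047]
top tape 0.65 [192. 204.] 388 [0.526 0.342 0.024] [0.005 0.028]
top eraser 0.77 [323. 268.] 248 [0.391 0.051 0.013] [0.002 0.017]
scene paint_box 0.61 [288. 207.] 2193 [0.552 0.122 0.05 ] [0.005 0.063]
scene paint_box 0.32 [301. 206.] 102 [0.543 0.079 0.06 ] [0.055 0.064]
scene shut_box 0.94 [370. 241.] 3388 [ 0.511 -0.144  0.051] [0.002 0.056]
scene press_front 0.55 [269. 202.] 137 [0.525 0.166 0.06 ] [0.055 0.064]
scene press_front 0.29 [350. 199.] 482 [0.687 0.016 0.05 ] [0.007 0.086]
scene press_back 0.45 [302. 194.] 186 [0.622 0.126 0.059] [0.053 0.064]
scene press_left 0.69 [280. 189.] 155 [0.601 0.207 0.059] [0.053 0.064]
scene press_right 0.45 [302. 209.] 133 [0.548 0.079 0.06 ] [0.053 0.064]
scene ink_jar 0.77 [350. 197.] 495 [0.687 0.017 0.051] [0.006 0.086]
scene spool 0.62 [358. 292.] 345 [ 0.375 -0.208  0.028] [0.002 0.043]
scene tape 0.74 [225. 204.] 350 [0.518 0.336 0.014] [0.    0.024]
scene eraser 0.5 [269. 256.] 190 [0.38  0.049 0.011] [0.001 0.014]
[ 0.17600918 -0.65164989  0.23869472] [-3.70971290e-07  9.91311735e-01  1.31533435e-01 -7.04240732e-06] [ 0.30994305 -0.1931568   0.06627658] 1.1 -0.0187
```

```bash
python3 - <<'E'
from h import *
import pickle
fr,P=pickle.load(open("c.pkl","rb"))[0]
c=np.array([.582,.145])
m=(np.hypot(P[...,0]-c[0],P[...,1]-c[1])<.12)&(P[...,2]>.045)&(P[...,2]<.075)
q=P[m].astype(np.float32)
for lo in (.045,.059,.062):
    print(lo,cv2.minAreaRect(q[q[:,2]>lo][:,:2]),(q[:,2]>lo).sum())
# fit rectangle through raised strips: model height of the lid
from scipy.optimize import least_squares
def h(l):
    ax,ay=np.abs(l[:,0]),np.abs(l[:,1])
    z=np.full(len(l),.056)
    sx=(ay<.048)&(ax>.036); z[sx]=.056+(ax[sx]-.036)*np.tan(.36)
    sy=(ax<.033)&(ay>.051); z[sy]=.056+(ay[sy]-.051)*np.tan(.36)
    z[(ax<.034)&(ay<.049)]=.051
    return z
from scipy.optimize import minimize
def cost(p):
    a=p[2];R=np.array([[np.cos(a),-np.sin(a)],[np.sin(a),np.cos(a)]])
    l=(q[:,:2]-p[:2])@R
    ins=(abs(l[:,0])<.066)&(abs(l[:,1])<.081)
    e=np.clip(abs(q[:,2]-p[3]-h(l)),0,.004); e[~ins]=.004
    return e.mean()
b=min((minimize(cost,[.582,.145,a,0],method="Nelder-Mead",options=dict(initial_simplex=np.array([.582,.145,a,0])+np.vstack([np.zeros(4),np.diag([.006,.006,.06,.002])]))) for a in np.radians([-16,-20,-24,-28])),key=lambda r:r.fun)
print(b.x,np.degrees(b.x[2]),b.fun)
a=b.x[2];R=np.array([[np.cos(a),-np.sin(a)],[np.sin(a),np.cos(a)]])
for n,v in dict(front=(-.054,0),back=(.054,0),left=(0,.069),right=(0,-.069)).items(): print(n,R@v+b.x[:2])
s=robot.get_obs();w,x,y,z=s["eef_rot"]; print("toolx yaw",np.degrees(np.arctan2(2*(x*y+w*z),1-2*(y*y+z*z))))
big=np.hstack([cv2.imread("pics/top0.png")[100:300,160:480]]);cv2.imwrite("pics/a.png",cv2.resize(big,None,fx=2.5,fy=2.5))
E
```

```text
Traceback (most recent call last):
cv2.error: OpenCV(4.12.0) /io/opencv/modules/imgproc/src/convhull.cpp:143: error: (-215:Assertion failed) total >= 0 && (depth == CV_32F || depth == CV_32S) in function 'convexHull'
```

View pics/scene0.png

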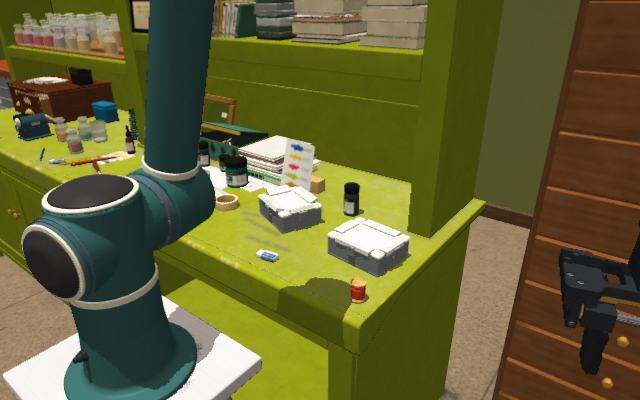

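The scene picture shows the box with raised rims at (290,208), the shut box at (368,243), the ink jar at (351,198), the eraser at (267,256) and the spool at (358,291).

```bash
cat > fit.py <<'E'
from h import *
from scipy.optimize import minimize
def h(l):
    ax,ay=np.abs(l[:,0]),np.abs(l[:,1])
    z=np.full(len(l),.056)
    sx=(ay<.048)&(ax>.036); z[sx]=.056+(ax[sx]-.036)*np.tan(.36)
    sy=(ax<.033)&(ay>.051); z[sy]=.056+(ay[sy]-.051)*np.tan(.36)
    z[(ax<.034)&(ay<.049)]=.051
    return z
def rot(a): return np.array([[np.cos(a),-np.sin(a)],[np.sin(a),np.cos(a)]])
def fit(P,c=np.array([.582,.145])):
    m=(np.hypot(P[...,0]-c[0],P[...,1]-c[1])<.12)&(P[...,2]>.045)&(P[...,2]<.075)
    q=P[m]
    def cost(p):
        l=(q[:,:2]-p[:2])@rot(p[2])
        ins=(abs(l[:,0])<.064)&(abs(l[:,1])<.079)
        e=np.clip(abs(q[:,2]-p[3]-h(l)),0,.004); e[~ins]=.004
        return e.mean()
    b=min((minimize(cost,[*c,a,0],method="Nelder-Mead",options=dict(initial_simplex=np.array([*c,a,0])+np.vstack([np.zeros(4),np.diag([.006,.006,.06,.002])]))) for a in np.radians([-16,-20,-24,-28])),key=lambda r:r.fun)
    return b,q
E
python3 - <<'E'
from fit import *
import pickle
D=pickle.load(open("c.pkl","rb"))
for fr,P in D:
    b,q=fit(P)
    print(b.x.round(4),np.degrees(b.x[2]),b.fun,len(q), cv2.minAreaRect(np.ascontiguousarray(q[:,:2]).astype(np.float32)))
    for n,v in dict(front=(-.054,0),back=(.054,0),left=(0,.069),right=(0,-.069)).items(): print(n,rot(b.x[2])@v+b.x[:2])
s=robot.get_obs();w,x,y,z=s["eef_rot"]; print("toolx yaw",np.degrees(np.arctan2(2*(x*y+w*z),1-2*(y*y+z*z))))
# heights of things behind
P=D[0][1]; m=(P[...,2]>.1)&(P[...,0]>.3)&(abs(P[...,1])<.5); print("tall",P[m].min(0),P[m].max(0), len(P[m])); 
cv2.imwrite("pics/a.png",cv2.resize(D[0][0][100:300,160:480,::-1],None,fx=2.5,fy=2.5))
E
```

```text
[ 0.5822  0.1462 -0.3852  0.0016] -22.07185640484353 0.00208850003196827 3847 ((0.5828979015350342, 0.14617180824279785), (0.16582760214805603, 0.1355305314064026), 63.54446792602539)
front [0.53219818 0.16651748]
back [0.63228322 0.12593441]
left [0.60816877 0.21016916]
right [0.55631263 0.08228273]
[ 5.781e-01  1.474e-01 -3.733e-01 -2.000e-04] -21.391241248662332 0.0021431468073151326 1337 ((0.5866918563842773, 0.14043767750263214), (0.16787350177764893, 0.16203556954860687), 60.18769836425781)
front [0.52783084 0.16711231]
back [0.62839089 0.12772099]
left [0.60327755 0.21166335]
right [0.55294419 0.08316995]
toolx yaw 15.116425297131986
tall [ 0.70028591 -0.49994044  0.10000352] [0.9974417  0.49999927 0.57961984] 46720
```

View pics/a.png

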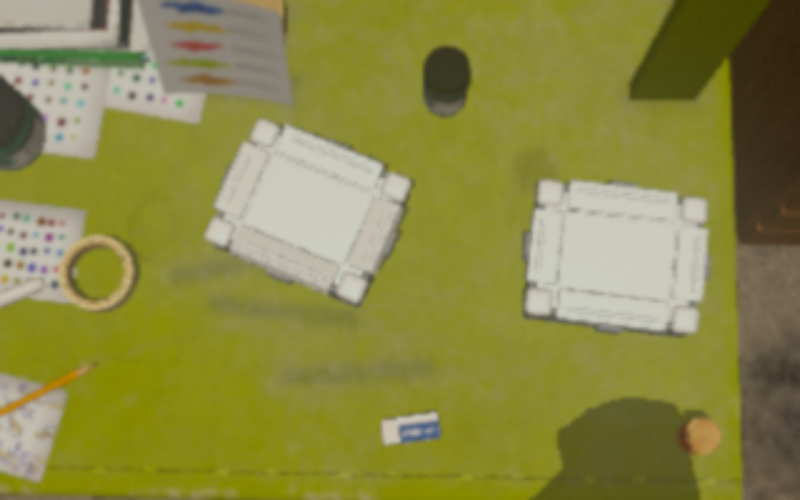

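The top picture shows the box with shadowed raised rims at about (310,212), the shut box at (615,255), the jar at (447,78) and the card behind at (220,50). The network poses agree with the fit: centre (0.580, 0.147), yaw about -22°. I'll move above the right section with the fingers shut.

>>> {"name": "send_rows", "arguments": {"targets": [[0,0.0279,-0.0305,0,0],[0,0.0279,-0.0305,0,0],[0,0.0279,-0.0305,0,0],[0,0.0279,-0.0305,0,0],[0,0.0279,-0.0305,0,0],[0,0.0279,-0.0305,0,0],[0,0.0279,-0.0305,0,0],[0,0.0279,-0.0305,0,0],[0,0.0279,-0.0305,0,0],[0,0.0279,-0.0305,0,0]]}}

```text
clock: 2.35
tcp_pos: [0.3663, -0.2833, 0.239]
eef_rot: [0.0, 0.991, 0.131, 0.0]
wrist_force: [0.1, -0.2, 0.3]
opening: 0.009
grip_force: 0.0
```

>>> {"name": "send_rows", "arguments": {"targets": [[0,0.0279,-0.0305,0,0],[0,0.0279,-0.0305,0,0],[0,0.0279,-0.0305,0,0],[0,0.0279,-0.0305,0,0],[0,0.0279,-0.0305,0,0],[0,0.0279,-0.0305,0,0],[0,0.0279,-0.0305,0,0],[0,0.0279,-0.0305,0,0],[0,0.0279,-0.0305,0,0],[0,0.0279,-0.0305,0,0]]}}

```text
clock: 3.6
tcp_pos: [0.5562, 0.0841, 0.2389]
eef_rot: [0.0, 0.991, 0.132, 0.0]
wrist_force: [-0.2, -0.4, 1.0]
opening: 0.007
grip_force: 0.0
```

>>> {"name": "send_rows", "arguments": {"targets": [[0,0,0,0,-0.14],[0,0,0,0,-0.14],[0,0,0,0,-0.14],[0,0,0,0,-0.14],[0,0,0,0,-0.14],[0,0,0,0,-0.14],[0,0,0,0,-0.14],[0,0,0,0,-0.14],[0,0,0,0,-0.14],[0,0,0,0,-0.14]]}}

```text
clock: 4.85
tcp_pos: [0.5557, 0.0828, 0.2388]
eef_rot: [0.0, 0.672, 0.741, 0.0]
wrist_force: [-0.3, -0.0, 1.0]
opening: 0.005
grip_force: 0.0
```

>>> {"name": "send_rows", "arguments": {"targets": [[0,0,0,0.014,-0.14],[0,0,0,0.014,-0.14],[0,0,0,0.014,-0.14],[0,0,0,0.014,-0.14],[0,0,0,0.014,-0.14],[0,0,0,0.014,-0.14],[0,0,0,0.014,-0.14],[0,0,0,0.014,-0.14],[0,0,0,0.014,-0.14],[0,0,0,0.014,-0.14]]}}

```text
clock: 6.1
tcp_pos: [0.5558, 0.0828, 0.0984]
eef_rot: [0.0, 0.037, 0.999, 0.0]
wrist_force: [-0.1, 0.4, -0.3]
opening: 0.008
grip_force: 0.0
```

```bash
cat > st.py <<'E'
from h import *
def st():
    s=robot.get_obs();w,x,y,z=s["eef_rot"];a=np.arctan2(2*(x*y+w*z),1-2*(y*y+z*z))
    p=s["tcp_pos"]; print(s["clock"],p.round(4),"yaw",np.degrees(a).round(2),s["wrist_force"].round(1),s["joint_positions"].round(2),s["opening"])
    for n,t in dict(right=(.5546,.0827),front=(.530,.1668),left=(.6057,.2109),back=(.6303,.1268)).items():
        d=np.array(t)-p[:2]; print(n,"tool dx,dy",(d@[np.cos(a),np.sin(a)]).round(4),(d@[np.sin(a),-np.cos(a)]).round(4))
E
python3 - <<'E'
from st import *
st()
f=robot.grab_frame("scene"); cv2.imwrite("pics/b.png",cv2.resize(f["frame"][120:320,180:500,::-1],None,fx=2.5,fy=2.5))
E
```

```text
6.1 [0.5558 0.0828 0.0984] yaw 175.81 [-0.1  0.4 -0.3] [ 0.1   0.18  1.98  0.    0.98 -1.39] 0.007996604547173849
right tool dx,dy 0.0012 -0.0002
front tool dx,dy 0.0319 0.0819
left tool dx,dy -0.0404 0.1314
back tool dx,dy -0.0711 0.0494
```

View pics/b.png

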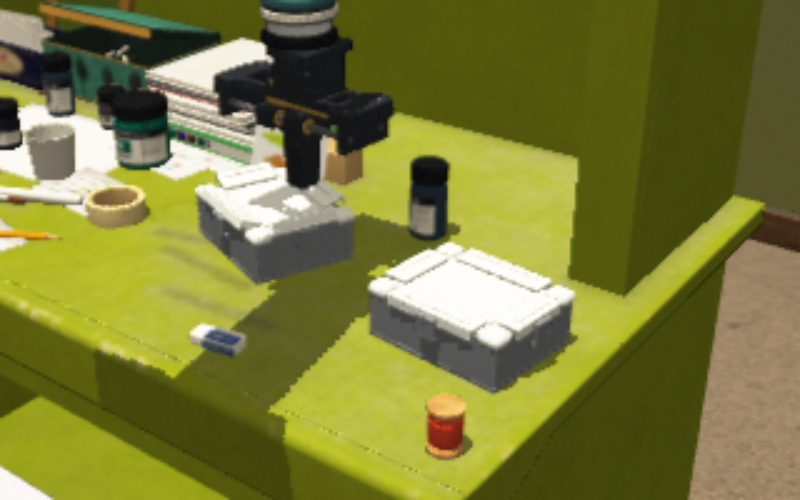

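The tips stand above the right-hand section at about (303,185), clear of the jar at (430,195). Now press.

>>> {"name": "send_rows", "arguments": {"targets": [[0,0.001,0,0.008,0],[0,0,0,0.008,0],[0,0,0,0.008,0],[0,0,0,0.004,0],[0,0,0,0.003,0],[0,0,0,0.003,0],[0,0,0,0.003,0],[0,0,0,0.003,0],[0,0,0,0,0],[0,0,0,0,0]]}}

```text
clock: 7.4
tcp_pos: [0.5546, 0.083, 0.0586]
eef_rot: [-0.0, 0.039, 0.999, 0.0]
wrist_force: [0.4, -0.7, -0.2]
opening: 0.003
grip_force: 0.0
```

>>> {"name": "send_rows", "arguments": {"targets": [[0,0,0,0.001,0],[0,0,0,0.001,0],[0,0,0,0,0],[0,0,0,0,0],[0,0,0,0,0],[0,0,0,0,0],[0,0,0,0,0],[0,0,0,0,0],[0,0,0,0,0],[0,0,0,0,0]]}}

```text
clock: 8.65
tcp_pos: [0.5549, 0.083, 0.058]
eef_rot: [0.0, 0.039, 0.999, 0.0]
wrist_force: [-2.8, -0.9, 8.2]
opening: 0.006
grip_force: 4.1
```

>>> {"name": "send_rows", "arguments": {"targets": [[0,0,0,-0.01,0],[0,0,0,-0.015,0],[0,0.005,0.014,0,0],[0,0.005,0.014,0,0],[0,0.005,0.014,0,0],[0,0.005,0.014,0,0],[0,0.005,0.013,0,0],[0,0.006,0.013,0,0],[0,0,0,0,0],[0,0,0,0,0]]}}

```text
clock: 9.9
tcp_pos: [0.5302, 0.1669, 0.0817]
eef_rot: [0.0, 0.039, 0.999, -0.0]
wrist_force: [-0.4, -0.4, 1.1]
opening: 0.003
grip_force: 0.0
```

```bash
cat > chk.py <<'E'
from st import *
from fit import rot
def chk(c=(.5822,.1462),a=-.3852,dz=.0016,name="top"):
    f=robot.grab_frame(name); P=cloud(f)
    l=(P[...,:2]-np.array(c))@rot(a); z=P[...,2]-dz
    for n,(i,sg,w) in dict(front=(0,-1,.035),back=(0,1,.035),left=(1,1,.025),right=(1,-1,.025)).items():
        e=.060 if i==0 else .075
        m=(abs(l[...,1-i])<w)&(sg*l[...,i]>e-.011)&(sg*l[...,i]<e-.002)&(z>.03)&(z<.075)
        print(n,m.sum(),"z med",np.median(z[m]).round(4) if m.any() else None, np.percentile(z[m],[10,90]).round(4) if m.any() else None)
    return f
E
python3 - <<'E'
from chk import *
st(); f=chk()
cv2.imwrite("pics/c.png",cv2.resize(f["frame"][100:300,160:480,::-1],None,fx=2.5,fy=2.5))
E
```

```text
9.9 [0.5302 0.1669 0.0817] yaw 175.56 [-0.4 -0.4  1.1] [ 0.26  0.19  2.01 -0.    0.95 -1.23] 0.002980197702151467
right tool dx,dy -0.0309 -0.0821
front tool dx,dy 0.0002 -0.0002
left tool dx,dy -0.0719 0.0497
back tool dx,dy -0.1029 -0.0323
front 0 z med None None
back 56 z med 0.0624 [0.0595 0.0648]
left 0 z med None None
right 7 z med 0.0559 [0.054  0.0575]
```

View pics/c.png

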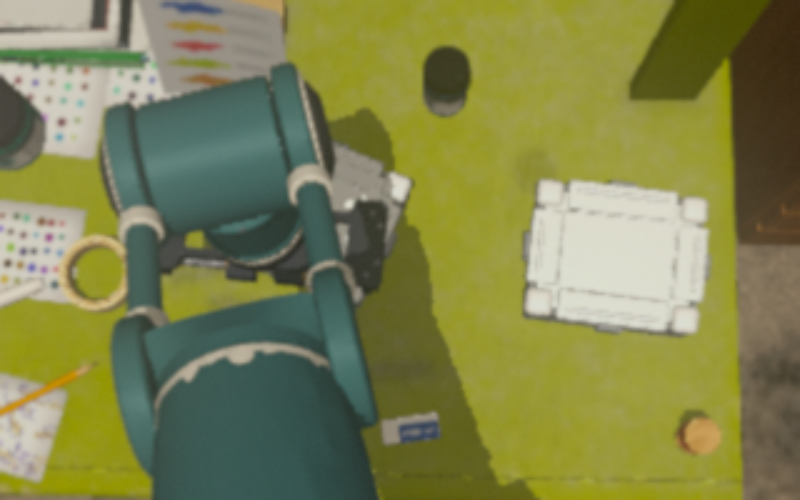

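The arm hides most of the box, but its right corner is unmoved at (400,185), and the right section measures 0.056, so it is shut. The front, left and back sections follow with the same commanded depth.

>>> {"name": "send_rows", "arguments": {"targets": [[0,0,0,0.007,0],[0,0,0,0.004,0],[0,0,0,0.003,0],[0,0,0,0.003,0],[0,0,0,0.003,0],[0,0,0,0.002,0],[0,0,0,0.002,0],[0,0,0,0.001,0],[0,0,0,0,0],[0,0,0,0,0]]}}

```text
clock: 11.2
tcp_pos: [0.5305, 0.167, 0.0579]
eef_rot: [0.0, 0.039, 0.999, 0.0]
wrist_force: [-3.0, -0.9, 8.3]
opening: 0.006
grip_force: 4.4
```

>>> {"name": "send_rows", "arguments": {"targets": [[0,0,0,-0.01,0],[0,0,0,-0.015,0],[0,-0.012,0.008,0,0],[0,-0.012,0.008,0,0],[0,-0.012,0.008,0,0],[0,-0.012,0.008,0,0],[0,-0.012,0.009,0,0],[0,-0.012,0.009,0,0],[0,0,0,0,0],[0,0,0,0,0]]}}

```text
clock: 12.45
tcp_pos: [0.6054, 0.2111, 0.0814]
eef_rot: [-0.0, 0.039, 0.999, -0.0]
wrist_force: [0.6, 0.1, -0.4]
opening: 0.002
grip_force: 0.0
```

```bash
python3 - <<'E'
from chk import *
st(); chk(); chk((.5781,.1474),-.3733,-.0002,"scene")
E
```

```text
12.45 [0.6054 0.2111 0.0814] yaw 175.55 [ 0.6  0.1 -0.4] [ 0.3   0.34  1.82 -0.    0.99 -1.2 ] 0.0020753137363364667
right tool dx,dy 0.0407 -0.132
front tool dx,dy 0.0718 -0.0501
left tool dx,dy -0.0003 -0.0002
back tool dx,dy -0.0313 -0.0822
front 25 z med 0.0554 [0.0535 0.0581]
back 68 z med 0.0622 [0.0584 0.0652]
left 0 z med None None
right 85 z med 0.0558 [0.0533 0.0587]
front 40 z med 0.0561 [0.0548 0.0576]
back 45 z med 0.0623 [0.0593 0.0637]
left 41 z med 0.0622 [0.0584 0.0644]
right 48 z med 0.0549 [0.0336 0.057 ]
```

>>> {"name": "send_rows", "arguments": {"targets": [[0,0,0,0.007,0],[0,0,0,0.004,0],[0,0,0,0.003,0],[0,0,0,0.003,0],[0,0,0,0.003,0],[0,0,0,0.002,0],[0,0,0,0.002,0],[0,0,0,0.001,0],[0,0,0,0,0],[0,0,0,0,0]]}}

```text
clock: 13.8
tcp_pos: [0.606, 0.2111, 0.058]
eef_rot: [0.0, 0.039, 0.999, -0.0]
wrist_force: [-2.7, 0.0, 9.3]
opening: 0.009
grip_force: 4.2
```

>>> {"name": "send_rows", "arguments": {"targets": [[0,0,0,-0.01,0],[0,0,0,-0.015,0],[0,-0.005,-0.014,0,0],[0,-0.005,-0.014,0,0],[0,-0.005,-0.014,0,0],[0,-0.005,-0.014,0,0],[0,-0.005,-0.013,0,0],[0,-0.006,-0.013,0,0],[0,0,0,0,0],[0,0,0,0,0]]}}

```text
clock: 15.05
tcp_pos: [0.6303, 0.1272, 0.0817]
eef_rot: [-0.0, 0.039, 0.999, 0.0]
wrist_force: [-0.4, -0.5, 0.0]
opening: 0.007
grip_force: 0.0
```

>>> {"name": "send_rows", "arguments": {"targets": [[0,0,0,0.007,0],[0,0,0,0.004,0],[0,0,0,0.003,0],[0,0,0,0.003,0],[0,0,0,0.003,0],[0,0,0,0.002,0],[0,0,0,0.002,0],[0,0,0,0.001,0],[0,0,0,0,0],[0,0,0,0,0]]}}

```text
clock: 16.3
tcp_pos: [0.6304, 0.1271, 0.058]
eef_rot: [0.0, 0.039, 0.999, 0.0]
wrist_force: [-2.7, -0.0, 7.5]
opening: 0.01
grip_force: 4.3
```

>>> {"name": "send_rows", "arguments": {"targets": [[0,0,0,-0.01,0],[0,0,0,-0.03,0],[0,0,0,-0.04,0],[0,0,0,-0.04,0],[0,0.03,-0.03,-0.03,0],[0,0.03,-0.04,0,0],[0,0.03,-0.05,0,0],[0,0.02,-0.05,0,0],[0,0,-0.05,0,0],[0,0,-0.05,0,0]]}}

```text
clock: 17.55
tcp_pos: [0.499, -0.1348, 0.207]
eef_rot: [0.0, 0.039, 0.999, 0.0]
wrist_force: [0.9, 0.4, -0.1]
opening: 0.006
grip_force: 0.0
```

```bash
python3 - <<'E'
from chk import *
st(); f=chk(); chk((.5781,.1474),-.3733,-.0002,"scene")
cv2.imwrite("pics/d.png",cv2.resize(f["frame"][100:300,160:480,::-1],None,fx=2.5,fy=2.5))
E
```

```text
17.55 [ 0.499  -0.1348  0.207 ] yaw 175.55 [ 0.9  0.4 -0.1] [-0.31 -0.01  1.97  0.    1.18 -1.81] 0.0060834215111814785
right tool dx,dy -0.0385 0.2212
front tool dx,dy -0.0075 0.3031
left tool dx,dy -0.0795 0.353
back tool dx,dy -0.1106 0.271
front 129 z med 0.0559 [0.0534 0.0585]
back 120 z med 0.0559 [0.0535 0.0587]
left 83 z med 0.0556 [0.0535 0.058 ]
right 87 z med 0.0555 [0.0528 0.0582]
front 37 z med 0.0558 [0.0542 0.0575]
back 34 z med 0.0553 [0.0544 0.0576]
left 28 z med 0.0561 [0.0539 0.0573]
right 49 z med 0.0541 [0.0338 0.057 ]
```

View pics/d.png

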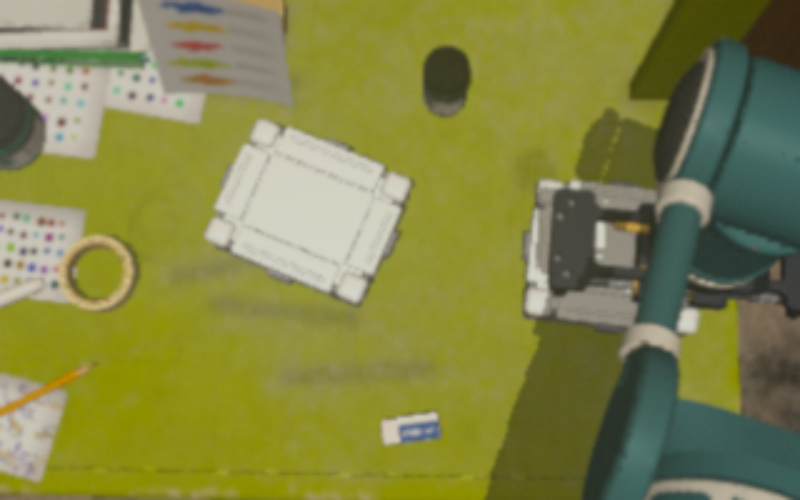

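All four sections are flush, and the box at (310,212), the jar and the eraser have not moved. The tool hangs clear, high above the shut box.

```bash
python3 -c "
from cell import robot
print(robot.close_job())"
```

```text
the job is handed in; nothing more can be done
None
```

All four rim sections of the paint box are pressed shut and measure flush in both cameras; the boxes and nearby things stayed where they were as far as the last picture shows (the arm hid the spool), and I handed the job in at about 18 s.

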